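# Fit a fresh filter cartridge to the laser bench's fume filter station

## Robot

A 6-joint arm with a two-finger parallel gripper is mounted at the origin on the work surface. World frame = base frame: x ahead of the robot, y to its left, z up, the work surface at z = 0. Lengths are in m, angles in rad, forces in N, time in s.
With the tool pointing down it reaches from about 0.3 to 0.825 m from the base axis. Payload 5.4 kg.
Tool frame: the origin (TCP) lies between the finger pads; the fingertips stand 19 mm ahead of it and the grasp point (between the pads) is the TCP; y points along the fingers, z is the direction in which the jaws open and shut, and the axes are right-handed (so a half turn about y gives the same grasp; the last joint's range is limited). The gripper opens to 92 mm and grips with 3 to 60 N. Pads are 20 mm wide; open, the fingers measure 128 mm over their backs; the gripper's body (75 mm by 189 mm) begins 69 mm behind the grasp point.
Start: joints at [-1.325, 0.158, 1.597, -0, 1.386, -0.21], TCP at [0.253, -0.516, 0.234] pointing down, gripper open.
Joint ranges: [-2.91, 2.91], [-0.94, 2.29], [0.18, 2.7], [-1.29, 4.43], [0.17, 2.64], [-3, 3]. Speed limits (rad/s): [2.57, 2.57, 3.14, 3.14, 3.14, 3.14].

## Interface

Orientations are given as a unit quaternion [w, x, y, z].
In Python, from station import r gives the robot as it stands. The module is installed in compiled form; this text tells all that it offers.
- The arm moves only by the tool apply_moves, never from a script. Its argument "motion" is text: rows parted by semicolons, each of 7 numbers parted by spaces: the finger opening in m, from 0 to 0.0919, then the shift along the tool's x, y, z in m, then the turn, a rotation vector about the tool's x, y, z in degrees. A call has 1 to 20 rows; each row shifts and turns the commanded pose from where the row before left it, along the tool's axes as they then stand; what a row does not reach is not made up. A row lasts 1/8 s, in which the tool goes at most 62.5 mm and 10.7 degrees, less where a joint would pass 70% of its speed; a pose out of reach is approached as far as the arm can. A call is refused whole if a number of a shift passes 0.0625 or a number of a turn 10.7, either way. A call with a gripper value outside its range is refused whole. The fingers move at their own pace and stop on an object; the grip force is fixed at half the most. Time passes only in rows, so rows that do not move let the fingers close. It gives the time, the measured TCP pose, the force and the opening at its end, in the units of the state.
- r.read_state(): the state, without advancing time (a new reading comes with each control period).
- r.read_camera(name): name is "scene" or "top" or "wrist"; returns a dict with "pixels" (400x640x3 uint8, red, green, blue), "depth" (400x640 float32, m along the optical axis (not along the pixel's ray), 0 where there is no reading), "K" (3x3 intrinsics, pixels), "camera_from_world" (4x4, takes a point from world to camera coordinates); the wrist camera has in their place "T_tool_cam" (4x4, takes a point from camera to tool coordinates, whose origin is the TCP and whose axes are the tool frame's). Camera axes: x right, y down, z forward; pixel columns grow to the right and rows downward; lengths in m; the calibration is good to about 2 mm. The wrist camera is an equidistant fisheye: a pixel r from the principal point sees the ray r / f radians off the axis. A picture is of the moment at which its call begins: read the wrist's pose just before it.
- r.close_job(): hands the job in, once; it reports no verdict.
The state is a dict: "time": time; "qpos": joint angles; "joint_vel": joint speeds; "effort": joint torques, N m; "ee_pos": TCP position; "tcp_rot": TCP orientation; "force": force on the tool from outside, world axes, zero at the start; "wrist_torque": the same for the moment, N m; "grip_width": finger opening in m.
Only numpy, scipy, OpenCV 4.12 (cv2) and the standard library are available. Lean on these libraries where they do the work, as an engineer would, in place of code of your own. Each camera call takes 0.05 s, during which the arm holds its last target. There are 200 camera calls.

## Task

Pull the red dust cap off the fume station's sloped socket and set it down, not dropped, inside the steel tray. Then take the fresh filter cartridge with the blue handle, push its pins in at the orange marks against the spring, and turn it a quarter turn clockwise until it is locked against its stop and stays when let go. Leave the spent cartridge, bottle, brass flange and pliers where they stand.

Things in the scene. Friction and masses are not known exactly. Their poses are not given: they have to be found in the camera images.
- station: Fume filter station: fixed white wedge housing 200 deep x 170 wide x 142 mm high, origin at the centre of its underside, z up. Its sloped face looks along its own -x, roughly to the robot: 50 mm high at x = -100 mm, rising at 30 degrees to 142 mm at x = +60 mm, level from there to the back. The black socket stands on the slope. The grey hose behind is only for look.
- socket: Black bayonet socket, collar 72 mm across, 24 mm proud of the slope. Origin: mouth centre (outer face of the collar), at (-32, 0, 117) mm in the station. z points out along its axis, 30 degrees from vertical towards the station's -x; x up the slope; y level. Bore 44 mm. A roof 8 mm thick (z 0 to -8 mm) covers the pin track. A cartridge can turn only with its foot 17 to 21 mm below the mouth (best 19).
- entry (a point): One of the two entry slots in the collar's rim, at mouth height, 25 mm from the axis on the socket's +x; the other lies opposite, on -x. Orange marks on the rim. Slots 12.5 mm wide, reaching 30 mm from the axis. From the slots the pins turn only clockwise, looking into the mouth (negative about the socket's z).
- lock (a point): Locked direction: rim at mouth height, 33 mm from the axis on the socket's +y, green mark (another on -y). After 90 degrees clockwise the pins meet a solid stop with the handle in line with the green marks. Let go there, the spring lifts the cartridge till the pins bear on the roof: foot about 17 mm below the mouth.
- spring_pad (a joint): Rubber spring pad in the socket, 34 mm across, its face 9 mm below the mouth at rest (0). Joint value: metres pressed in, 0 to 0.012. It pushes back with 2.4 N at first and 400 N/m more, 6.4 N at 10 mm. An unlocked cartridge springs back to a foot depth of about 9 mm.
- cap: Red dust cap, 60 g. Starts in the socket's mouth with its axes in line with the socket's. Disc 60 mm in diameter and 4 mm thick, on its underside a 38 mm plug 7 mm deep, held only by its weight; on top a grip bar 50 mm long (along its x), 12 mm wide (along y), from z = 4 to 34 mm. Origin: centre of the disc's underside; z points out of the socket towards the bar.
- tray: Steel tray, fixed, outside 120 (x) x 150 (y) x 22 mm high, walls and floor 4 mm; origin at the centre of its underside, z up. Otherwise empty. The cap belongs here at the end.
- cartridge: Fresh cartridge, white with a blue handle, about 250 g, standing on the bench. Origin: centre of its foot, z up. Foot plug 40 mm across (end tapered to 32), z = 0 to 24, with two steel pins 8 mm thick, 5 mm above the foot, along its x to 27 mm from the axis; body 60 mm across, z = 24 to 50; handle bar 56 mm long along x (in line with the pins), 14 mm wide, z = 50 to 82. Same after a half turn: either pin fits either slot.
- spent: Spent cartridge of the same shape and size but grey with a black handle, standing on the bench. Leave it.
- bottle: Amber lens-cleaner bottle, 52 mm in diameter, 150 mm high, standing on the bench. Origin at the centre of its base. Leave it.
- flange: Brass flange, a workpiece, 90 mm in diameter and 22 mm high, lying on the bench. Origin at the centre of its underside. Leave it.
- pliers: Red-handled pliers lying flat on the bench, 130 mm long along x (handles to -x), 56 mm across the handles, 13 mm high. Origin near the pivot. Leave them.
- lamp: Black desk lamp, fixed: round base 84 mm in diameter, upright stem 14 mm thick to 300 mm, then bent 40 mm towards -x to a head at about 375 mm. Origin at the centre of its underside.
Things that resemble listed ones, but are neither listed nor needed, are in the scene too. Of the things that look like the cap, the smaller one is meant.

How it is judged:
On the way:
1. the dust cap is off the socket and lies in the tray, let go (x of cap in the frame of tray between -0.045 and 0.045 m and y of cap in the frame of tray between -0.06 and 0.06 m and z of cap in the frame of tray below 0.04 m and contact force between cap and the fingers below 0.1 N and linear speed of cap below 0.05 m/s), for 0.2 s.
At the end, for the whole second after the job is handed in: Fresh cartridge locked at rest: foot 14.5 to 21.5 mm below the mouth, within 4 mm of the socket axis in x and y, axis within 0.1 rad of it, handle within 0.2 rad of the green marks. Cap at rest inside the tray. Other things within 25 mm of their places, upright (z of cartridge in the frame of socket between -0.0215 and -0.0145 m and x of cartridge in the frame of socket between -0.004 and 0.004 m and y of cartridge in the frame of socket between -0.004 and 0.004 m and angle between the z axis of cartridge and the z axis of socket, either way round below 0.1 rad and angle between the x axis of cartridge and the y axis of socket, either way round below 0.2 rad and linear speed of each of cartridge, cap below 0.02 m/s and x of cap in the frame of tray between -0.045 and 0.045 m and y of cap in the frame of tray between -0.06 and 0.06 m and z of cap in the frame of tray below 0.04 m); the robot touches nothing.
It fails at once if the spent cartridge is moved by more than 25 mm or tipped (distance of spent from where it was at the start of the episode above 0.025 m or angle between spent's own z axis and vertical above 0.5 rad).
It fails at once if the bottle is moved by more than 25 mm or tipped (distance of bottle from where it was at the start of the episode above 0.025 m or angle between bottle's own z axis and vertical above 0.5 rad).
It fails at once if the flange or the pliers are moved by more than 25 mm (distance of any of flange, pliers from where it was at the start of the episode above 0.025 m).
It fails at once if the cap is dropped from more than about 5 cm (linear speed of cap above 1 m/s and contact force between cap and the fingers below 0.05 N).
It also fails if it takes over 72 s, if anything falls off the work surface, if the arm or the gripper's body presses on something with over 40 N, if the wrist force passes 120 N, or if a joint passes its speed limit or range.

## Working session

There is one attempt and no reset: what is moved stays moved. The work goes in short steps, Python scripts to look and compute and a tool call to move; the robot and the scene stay as the last step left them, time stands still between calls to the robot, and variables do not carry over. Pictures are saved under pics/ and viewed, about 8 in all and at most 12, crops included, and the job is handed in when it is done.

Besides the shell and the picture viewer there is one more tool, called after "Call:" as a command line: name --argument value ..., lists and objects as JSON in quotes. apply_moves: Moves the arm, as the interface text tells. Its arguments: {"type":"object","properties":{"motion":{"type":"string"}},"required":["motion"]}

```bash
mkdir -p pics; ls
python3 - <<'E'
from station import r
import cv2,numpy as np
s=r.read_state();print(s)
for n in("scene","top"):
    c=r.read_camera(n);np.savez(n,**c)
    cv2.imwrite(f"pics/{n}0.png",c["pixels"][:,:,::-1]);print(n,c["K"].tolist(),np.round(c["camera_from_world"],4).tolist())
E
```

```text
pics
{'time': 0.0, 'qpos': array([-1.32510627e+00,  1.59073619e-01,  1.59821507e+00,  2.44292944e-06,
        1.38619168e+00, -2.10092387e-01]), 'joint_vel': array([-6.28779987e-04,  3.54298788e-05, -4.23794485e-04,  1.47028408e-03,
       -3.60677060e-04,  2.80131675e-04]), 'effort': array([ 1.95738416e-03, -3.85561609e+01, -3.22110021e+01,  7.03260256e-02,
        3.76079371e-02, -1.27799426e-04]), 'ee_pos': array([ 0.25293467, -0.51572772,  0.23261368]), 'tcp_rot': array([ 0.15974097, -0.15976303,  0.68949157, -0.68815693]), 'force': array([ 0.11194422, -0.05277719, -0.11491836]), 'wrist_torque': array([ 0.00668716,  0.05623073, -0.02609061]), 'grip_width': 0.09173968732110029}
scene [[412.2932353400218, 0.0, 321.54902969081354], [0.0, 412.2932353400218, 194.86152140359007], [0.0, 0.0, 1.0]] [[-0.6551, 0.7554, -0.0173, 0.3839], [0.5656, 0.4751, -0.6741, -0.1997], [-0.501, -0.4514, -0.7384, 1.5368], [0.0, 0.0, 0.0, 1.0]]
top [[401.1939479914895, 0.0, 323.24867784319173], [0.0, 401.1939479914895, 200.80305739993506], [0.0, 0.0, 1.0]] [[0.0139, -0.9999, 0.0014, -0.0517], [-0.9934, -0.014, -0.1135, 0.5489], [0.1135, 0.0002, -0.9935, 0.9945], [0.0, 0.0, 0.0, 1.0]]
```

View pics/scene0.png

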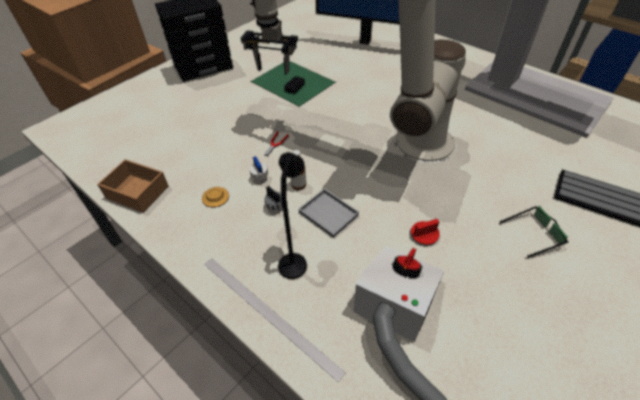

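View pics/top0.png

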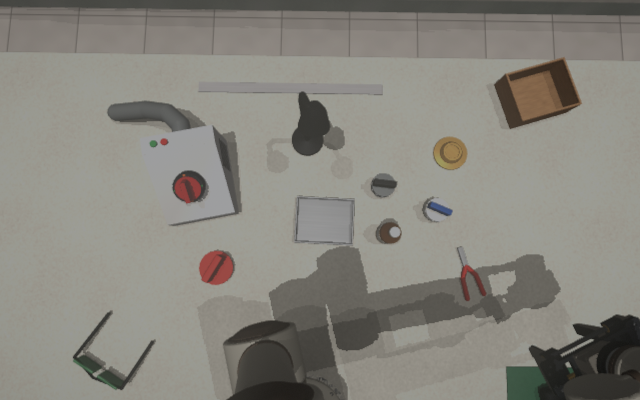

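Scene and top pictures, seen in the top view. Red caps are at (188,186), on the station socket and small, and (217,267), on the bench and larger, a lookalike. Cartridges are at (437,209), blue handle and so the fresh one, and (383,185), black handle and so spent. The tray is at (325,220), bottle (390,232), lamp (310,130), flange (451,153) and pliers (470,275). I choose the cap at (188,186) and the cartridge at (437,209), then measure both and check them in a crop.

```bash
cat > h.py <<'E'
import numpy as np,cv2
from scipy.spatial.transform import Rotation as R
def load(n): return dict(np.load(n+".npz"))
def cloud(c):
    K=c["K"];d=c["depth"];v,u=np.mgrid[:d.shape[0],:d.shape[1]]
    p=np.stack([(u-K[0,2])/K[0,0]*d,(v-K[1,2])/K[1,1]*d,d],-1)
    T=np.linalg.inv(c["camera_from_world"]);return p@T[:3,:3].T+T[:3,3]
def rot(q): return R.from_quat(q,scalar_first=True).as_matrix()
def rect(p):
    (c,s,a)=cv2.minAreaRect((p[:,:2]*1000).astype(np.float32));return np.round(c,1),np.round(s,1),round(a,1)
E
python3 - <<'E'
from h import *
c=load("top");P=cloud(c);hsv=cv2.cvtColor(c["pixels"],cv2.COLOR_RGB2HSV);H,S,V=cv2.split(hsv)
def box(m,x0,y0,x1,y1):
    o=np.zeros_like(m);o[y0:y1,x0:x1]=m[y0:y1,x0:x1];return o
red=((H<8)|(H>172))&(S>140)&(V>60);blue=(H>100)&(H<130)&(S>100)
for n,m in dict(cap=box(red,168,165,212,210),lure=box(red,195,245,240,290),blue=box(blue,415,190,460,230)).items():
    p=P[m];print(n,len(p),rect(p),"z",np.percentile(p[:,2],[5,50,95]).round(4))
    t=p[p[:,2]>np.percentile(p[:,2],97)-.008] ;print("  top",rect(t),t.mean(0).round(4))
def hs(n,x0,y0,x1,y1,z0,z1):
    p=P[y0:y1,x0:x1].reshape(-1,3);p=p[(p[:,2]>z0)&(p[:,2]<z1)];print(n,len(p),rect(p),p.mean(0).round(4))
hs("tray",285,185,365,255,.012,.04)
hs("cartbody",415,190,460,230,.03,.1)
hs("spent",365,165,405,202,.03,.1)
hs("bottle",370,212,410,250,.1,.2)
hs("stationtop",130,110,250,235,.135,.15)
hs("lamp",280,85,345,165,.25,.5)
# slope plane normal
p=P[120:235,130:250].reshape(-1,3);q=p[(p[:,2]>.06)&(p[:,2]<.085)];print(rect(q))
a=c["pixels"][150:230,140:250];b=c["pixels"][180:240,400:480]
cv2.imwrite("pics/crop1.png",np.hstack([cv2.resize(a,(440,320),interpolation=2),cv2.resize(b,(356,320),interpolation=2)])[:,:,::-1])
E
```

```text
cap 263 (array([492. , 133.7]), array([371.,  54.]), 63.4) z [0.1121 0.1259 0.1542]
  top (array([495. , 119.5]), array([349.6,  15.3]), 66.8) [0.5573 0.2634 0.1838]
lure 569 (array([383.9, 110.7]), array([ 78.8, 315.3]), 3.6) z [0.0133 0.0168 0.0609]
  top (array([414.3, 108.7]), array([ 53.3, 303.5]), 17.0) [0.3789 0.2266 0.0662]
blue 97 (array([ 493., -195.]), array([ 36.6, 322.4]), 15.2) z [0.0791 0.0818 0.0845]
  top (array([ 493., -195.]), array([ 36.6, 322.4]), 15.2) [ 0.5289 -0.3263  0.0918]
tray 359 (array([501.5, -47.1]), array([149.9, 120.2]), 87.8) [ 0.5028 -0.0469  0.0213]
cartbody 511 (array([ 531. , -329.6]), array([59.4, 59.4]), 83.1) [ 0.5291 -0.3265  0.059 ]
spent 482 (array([ 591.2, -193.5]), array([58. , 59.4]), 87.2) [ 0.5893 -0.1929  0.059 ]
bottle 247 (array([ 469., -204.]), array([42.1, 40.2]), 17.9) [ 0.4685 -0.2018  0.1242]
stationtop 1857 (array([613.6, 283.7]), array([169.1, 171.2]), 11.7) [0.6615 0.2936 0.1418]
lamp 1052 (array([672.8, -23.4]), array([87.3, 57. ]), 3.3) [ 0.6603 -0.0227  0.3637]
(array([621.7, 269.8]), array([239.9, 173.6]), 1.2)
```

View pics/crop1.png

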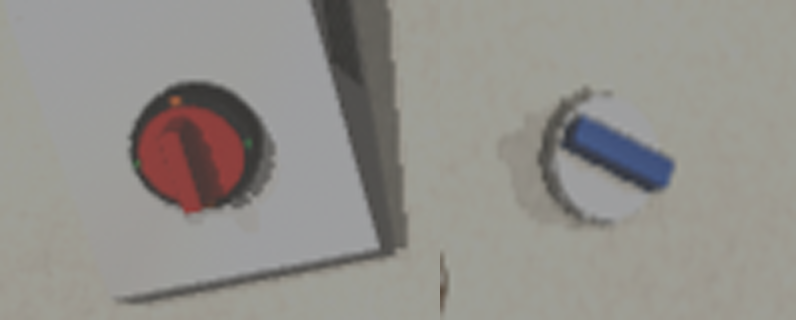

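The crop shows the small cap seated in the socket, with its bar running up the slope from (180,125) to (195,210). The fresh cartridge's blue handle is at about (617,153). Next I fit the station pose robustly.

Run:
```python
from h import *
from station import r
s=r.read_state();print(rot(s["tcp_rot"]).round(3).tolist())
c=load("top");P=cloud(c);px=c["pixels"];H,S,V=cv2.split(cv2.cvtColor(px,cv2.COLOR_RGB2HSV));d=c["depth"]
ok=d>0.3
def reg(x0,y0,x1,y1):
    o=np.zeros(d.shape,bool);o[y0:y1,x0:x1]=1;return o&ok
# slope plane: white pixels, z .055-.138
st=reg(140,120,240,232)
w=st&(S<40)&(V>90)&(P[...,2]>.056)&(P[...,2]<.136)
p=P[w];
for _ in range(4):
    m=p.mean(0);n=np.linalg.svd(p-m)[2][2];n*=np.sign(n[2]);p=p[abs((p-m)@n)<.003]
print("slope n",n.round(3),"tilt",np.degrees(np.arccos(n[2])).round(2),"yaw",np.degrees(np.arctan2(-n[1],-n[0])).round(2),len(p))
# whole station outline rectangle
for z0 in(.045,):
    m=reg(100,100,255,235)&(P[...,2]>z0)&(P[...,2]<.15)
    m=cv2.morphologyEx(m.astype(np.uint8),cv2.MORPH_OPEN,np.ones((7,7)))>0
    print("station",rect(P[m]))
t=reg(130,110,250,235)&(abs(P[...,2]-.142)<.004);t=cv2.morphologyEx(t.astype(np.uint8),cv2.MORPH_OPEN,np.ones((5,5)))>0;print("top",rect(P[t]))
# cap disc: red pixels
red=((H<8)|(H>172))&(S>140)&(V>60)&reg(168,165,212,210)
q=P[red];h=(q-p.mean(0))@n
print("h hist",np.histogram(h,bins=np.arange(0,.08,.004)))
zc=n;yc=np.cross(zc,[1,0,0]);yc=np.cross([0,0,1],n);yc=-yc/np.linalg.norm(yc)
xc=np.cross(yc,zc);
for nm,lo,hi in(("disc",.02,.034),("bartop",.05,.075)):
    k=q[(h>lo)&(h<hi)];loc=np.c_[k@xc,k@yc].astype(np.float32)*1000;rc=cv2.minAreaRect(loc)
    cen=rc[0][0]/1000*xc+rc[0][1]/1000*yc+zc*(k@zc).mean();print(nm,len(k),cen.round(4),rc[1],rc[2],"mouth/base est", (cen-zc*({'disc':.004,'bartop':.034}[nm])).round(4))
print("xc",xc.round(3),"yc",yc.round(3))
# handles
for nm,b,m in(("fresh",(415,190,460,230),(H>100)&(H<130)&(S>100)),("spent",(365,165,405,202),V<50)):
    k=P[reg(*b)&m&(abs(P[...,2]-.082)<.004)];print(nm,len(k),rect(k),k.mean(0).round(4))
    k=P[reg(*b)&(abs(P[...,2]-.050)<.006)];print(" body",rect(k),k.mean(0).round(4))
# lamp
k=P[reg(280,85,350,170)&(P[...,2]>.01)&(P[...,2]<.3)&(V<70)];print("lamp base",rect(k),"head",rect(P[reg(280,85,350,170)&(P[...,2]>.3)]))
k=P[reg(285,185,365,255)&(P[...,2]>.015)&(P[...,2]<.03)];print("tray",rect(k))
```

```text
[[-0.898, -0.0, 0.44], [-0.44, 0.002, -0.898], [-0.0, -1.0, -0.002]]
slope n [-0.456 -0.095  0.885] tilt 27.79 yaw 11.81 1386
station (array([667.2, 321.1]), array([402.7, 224.6]), 30.8)
top (array([673.2, 295.2]), array([ 47.1, 169.1]), 11.7)
h hist (array([  0,   0,   0,   0,   0,   2,  51, 135,   2,   0,   0,   0,   0,
         4,  49,  19,   0,   0,   0]), array([0.   , 0.004, 0.008, 0.012, 0.016, 0.02 , 0.024, 0.028, 0.032,
       0.036, 0.04 , 0.044, 0.048, 0.052, 0.056, 0.06 , 0.064, 0.068,
       0.072, 0.076]))
disc 190 [0.5662 0.2747 0.1218] (55.42088317871094, 48.943946838378906) 86.54491424560547 mouth/base est [0.568  0.2751 0.1183]
bartop 72 [0.5494 0.2717 0.1466] (46.935096740722656, 9.679944038391113) 2.3407483100891113 mouth/base est [0.5649 0.275  0.1166]
xc [0.866 0.181 0.466] yc [-0.205  0.979 -0.   ]
fresh 96 (array([ 530.1, -329. ]), array([51.5, 11.3]), 69.2) [ 0.5299 -0.3292  0.0818]
 body (array([ 531.6, -329.6]), array([57.5, 60.1]), 77.5) [ 0.529  -0.3274  0.0496]
spent 0 (array([0., 0.]), array([0., 0.]), 0.0) [nan nan nan]
 body (array([ 591.3, -194. ]), array([58.8, 55.6]), 0.7) [ 0.5895 -0.1937  0.0498]
lamp base (array([705. ,   3.1]), array([81. , 58.9]), 75.0) head (array([672.7, -23.4]), array([87.2, 57. ]), 3.3)
tray (array([501.5, -47.1]), array([149.9, 120.2]), 87.8)<stdin>:33: RuntimeWarning: Mean of empty slice.
  ret = um.true_divide(
```

```bash
cat >> h.py <<'E'
yaw=np.radians(11.8);t30=np.radians(30)
Z=np.array([-np.sin(t30)*np.cos(yaw),-np.sin(t30)*np.sin(yaw),np.cos(t30)])
Y=np.array([-np.sin(yaw),np.cos(yaw),0]);X=np.cross(Y,Z)
M=np.array([.566,.2745,.117])
def down(a):  # tool down, jaw axis at angle a (deg)
    z=np.array([np.cos(np.radians(a)),np.sin(np.radians(a)),0]);y=np.array([0,0,-1.]);return np.stack([np.cross(y,z),y,z],1)
def sock(a=0): # tool along socket axis; jaw axis = socket y turned clockwise by a deg
    a=np.radians(a);z=np.cos(a)*Y+np.sin(a)*X;y=-Z;return np.stack([np.cross(y,z),y,z],1)
def plan(p,Rm,segs):
    """segs: (p1,R1,n,grip); prints rows"""
    for p1,R1,n,g in segs:
        w=R.from_matrix(Rm.T@R1).as_rotvec();dp=(np.asarray(p1)-p)/n;rows=[]
        for i in range(n):
            s=(Rm@R.from_rotvec(w*i/n).as_matrix()).T@dp
            rows.append(" ".join("%.4g"%round(v,4) for v in[g,*s])+" "+" ".join("%.3g"%round(v,2) for v in np.degrees(w/n)))
        print("; ".join(rows) if np.abs(w).max()>.01 else f"{n} x [{rows[0]}]");p,Rm=np.asarray(p1),R1
E
python3 - <<'E'
from h import *;from station import r
s=r.read_state();R0=rot(s["tcp_rot"]);p=s["ee_pos"]
plan(p,R0,[((.44,.0,.30),down(20),9,.06),((.47,.22,.27),down(101.8),8,.06),(M+Z*.12,sock(),4,.06),(M+Z*.026,sock(),4,.06)])
E
```

```text
0.06 -0.0439 -0.0074 -0.0423 0.01 -9.32 -0.01; 0.06 -0.0502 -0.0074 -0.0347 0.01 -9.32 -0.01; 0.06 -0.0551 -0.0074 -0.0261 0.01 -9.32 -0.01; 0.06 -0.0586 -0.0074 -0.0168 0.01 -9.32 -0.01; 0.06 -0.0606 -0.0074 -0.0071 0.01 -9.32 -0.01; 0.06 -0.0609 -0.0074 0.0028 0.01 -9.32 -0.01; 0.06 -0.0596 -0.0075 0.0126 0.01 -9.32 -0.01; 0.06 -0.0568 -0.0075 0.0221 0.01 -9.32 -0.01; 0.06 -0.0525 -0.0075 0.031 0.01 -9.32 -0.01
0.06 -0.0246 0.0037 0.0129 0 -10.2 0; 0.06 -0.0219 0.0037 0.0171 0 -10.2 0; 0.06 -0.0185 0.0037 0.0207 0 -10.2 0; 0.06 -0.0145 0.0037 0.0236 0 -10.2 0; 0.06 -0.0101 0.0037 0.0259 0 -10.2 0; 0.06 -0.0053 0.0037 0.0272 0 -10.2 0; 0.06 -0.0004 0.0037 0.0278 0 -10.2 0; 0.06 0.0045 0.0037 0.0274 0 -10.2 0
0.06 0.0113 0.0123 0.0084 -0 -0 -7.5; 0.06 0.0096 0.0136 0.0084 -0 -0 -7.5; 0.06 0.0077 0.0148 0.0084 -0 -0 -7.5; 0.06 0.0057 0.0157 0.0084 -0 -0 -7.5
4 x [0.06 0 0.0235 0 0 0 0]
```

Call:
apply_moves --motion "0.06 -0.044 -0.007 -0.042 0 -9.3 0; 0.06 -0.05 -0.007 -0.035 0 -9.3 0; 0.06 -0.055 -0.007 -0.026 0 -9.3 0; 0.06 -0.058 -0.007 -0.017 0 -9.3 0; 0.06 -0.06 -0.007 -0.007 0 -9.3 0; 0.06 -0.061 -0.007 0.003 0 -9.3 0; 0.06 -0.059 -0.007 0.013 0 -9.3 0; 0.06 -0.057 -0.007 0.022 0 -9.3 0; 0.06 -0.052 -0.007 0.031 0 -9.3 0; 0.06 -0.025 0.004 0.013 0 -10.2 0; 0.06 -0.022 0.004 0.017 0 -10.2 0; 0.06 -0.018 0.004 0.021 0 -10.2 0; 0.06 -0.014 0.004 0.024 0 -10.2 0; 0.06 -0.01 0.004 0.026 0 -10.2 0; 0.06 -0.005 0.004 0.027 0 -10.2 0; 0.06 0 0.004 0.028 0 -10.2 0; 0.06 0.004 0.004 0.027 0 -10.2 0; 0.06 0 0 0 0 0 0"

```text
time: 2.35
ee_pos: [0.4722, 0.2179, 0.2637]
tcp_rot: [-0.704, 0.704, 0.07, -0.072]
force: [-0.1, -0.2, 0.5]
grip_width: 0.0602
```

Run:
```python
from h import *;from station import r
s=r.read_state();R0=rot(s["tcp_rot"]);p=s["ee_pos"];print(s["time"],p,s["qpos"].round(2))
plan(p,R0,[(M+Z*.12,sock(),5,.06)])
```

```text
2.35 [0.47216845 0.21793986 0.26369949] [ 0.2  -0.    1.71  0.    1.44 -1.57]
0.06 0.0087 0.0085 0.0073 0.01 -0.06 -6.02; 0.06 0.0077 0.0094 0.0073 0.01 -0.06 -6.02; 0.06 0.0067 0.0102 0.0073 0.01 -0.06 -6.02; 0.06 0.0056 0.0108 0.0073 0.01 -0.06 -6.02; 0.06 0.0044 0.0113 0.0072 0.01 -0.06 -6.02
```

Call:
apply_moves --motion "0.06 0.0087 0.0085 0.0073 0 0 -6; 0.06 0.0077 0.0094 0.0073 0 0 -6; 0.06 0.0067 0.0102 0.0073 0 0 -6; 0.06 0.0056 0.0108 0.0073 0 0 -6; 0.06 0.0044 0.0113 0.0072 0 0 -6; 0.06 0 0 0 0 0 0"

```text
time: 3.1
ee_pos: [0.506, 0.2602, 0.2197]
tcp_rot: [0.698, -0.662, -0.248, -0.113]
force: [-1.0, -0.3, 0.9]
grip_width: 0.06
```

```bash
cat >> h.py <<'E'
def wrist(r,name):
    s=r.read_state();c=r.read_camera("wrist");c["p"]=s["ee_pos"];c["R"]=rot(s["tcp_rot"])
    cv2.imwrite(f"pics/{name}.png",c["pixels"][:,:,::-1]);return c
def wcloud(c):
    K=c["K"];d=c["depth"];v,u=np.mgrid[:d.shape[0],:d.shape[1]]
    a=(u-K[0,2])/K[0,0];b=(v-K[1,2])/K[1,1];th=np.hypot(a,b);k=np.tan(np.minimum(th,1.5))/np.maximum(th,1e-9)
    pc=np.stack([a*k*d,b*k*d,d],-1);T=c["T_tool_cam"];pt=pc@T[:3,:3].T+T[:3,3];return pt@c["R"].T+c["p"]
E
python3 - <<'E'
from h import *;from station import r
c=wrist(r,"w1");print(c["p"],c["K"].tolist(),c["T_tool_cam"].round(3).tolist());P=wcloud(c)
H,S,V=cv2.split(cv2.cvtColor(c["pixels"],cv2.COLOR_RGB2HSV));ok=c["depth"]>.03
L=(P-M)@np.stack([X,Y,Z],1)  # socket coords
red=((H<8)|(H>172))&(S>140)&(V>50)&ok&(np.linalg.norm(L[...,:2],axis=-1)<.05)
q=L[red];print(np.histogram(q[:,2],bins=np.arange(-.012,.05,.004)))
for lo,hi in((-.004,.008),(.028,.042)):
    k=q[(q[:,2]>lo)&(q[:,2]<hi)]
    if len(k)>10:print(len(k),rect(k),np.median(k[:,2]))
E
```

```text
[0.50601696 0.26015007 0.21965141] [[309.70691628693146, 0.0, 317.07013804966294], [0.0, 309.70691628693146, 192.71135885666817], [0.0, 0.0, 1.0]] [[-0.0, 0.964, 0.267, -0.074], [0.001, -0.267, 0.964, -0.151], [1.0, 0.0, -0.001, 0.001], [0.0, 0.0, 0.0, 1.0]]
(array([   0,    0,    5,  304, 2134,    1,    0,    2,    0,    0,    1,
        785,   17,    0,    0]), array([-0.012, -0.008, -0.004,  0.   ,  0.004,  0.008,  0.012,  0.016,
        0.02 ,  0.024,  0.028,  0.032,  0.036,  0.04 ,  0.044,  0.048]))
2443 (array([0.7, 0.3]), array([60.5, 60.6]), 45.9) 0.004815472875279927
803 (array([-0.7,  0.2]), array([10.8, 48.7]), 89.7) 0.034650671277769975
```

View pics/w1.png

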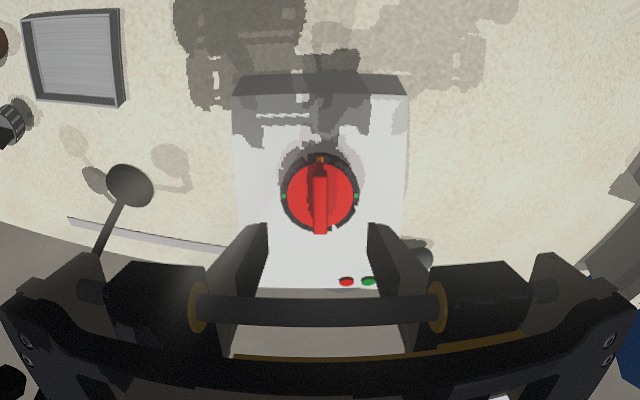

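The wrist picture shows the red cap at (320,193), centred between the fingers with its bar in line, the orange mark at (320,160), and the green marks at (285,196) and (357,196). The socket estimate agrees to under 1 mm, so I grasp.

Run:
```python
from h import *;from station import r
s=r.read_state();plan(s["ee_pos"],rot(s["tcp_rot"]),[(M+Z*.026,sock(),5,.06)])
g=M+Z*.026
print("lift+travel")
plan(g,sock(),[(g+Z*.06,sock(),3,0),((.42,.17,.25),down(95),4,0),((.50,-.047,.16),down(90),6,0),((.50,-.047,.065),down(90),4,0)])
```

```text
5 x [0.06 0.0001 0.0189 0.0005 0.05 -0.08 -0.03]
lift+travel
3 x [0 0 -0.02 -0 0 0 0]
0 -0.0189 -0.0278 -0.0181 -0.45 1.66 7.49; 0 -0.0219 -0.025 -0.0189 -0.45 1.66 7.49; 0 -0.0244 -0.0218 -0.0198 -0.45 1.66 7.49; 0 -0.0264 -0.0184 -0.0207 -0.45 1.66 7.49
0 0.0101 0.015 -0.0372 0 0.83 0; 0 0.0107 0.015 -0.037 0 0.83 0; 0 0.0112 0.015 -0.0369 0 0.83 0; 0 0.0117 0.015 -0.0367 0 0.83 0; 0 0.0123 0.015 -0.0365 0 0.83 0; 0 0.0128 0.015 -0.0364 0 0.83 0
4 x [0 0 0.0238 0 0 0 0]
```

Call:
apply_moves --motion "0.06 0 0.019 0.0005 0 0 0; 0.06 0 0.019 0.0005 0 0 0; 0.06 0 0.019 0.0005 0 0 0; 0.06 0 0.019 0.0005 0 0 0; 0.06 0 0.018 0.0005 0 0 0; 0.06 0 0 0 0 0 0; 0 0 0 0 0 0 0; 0 0 0 0 0 0 0; 0 0 0 0 0 0 0; 0 0 0 0 0 0 0; 0 0 0 0 0 0 0; 0 0 -0.01 0 0 0 0; 0 0 -0.02 0 0 0 0; 0 0 -0.03 0 0 0 0"

```text
time: 4.9
ee_pos: [0.5232, 0.2667, 0.1924]
tcp_rot: [0.698, -0.662, -0.249, -0.114]
force: [-0.3, -0.5, 0.4]
grip_width: 0.0117
```

Call:
apply_moves --motion "0 -0.019 -0.028 -0.018 -0.45 1.7 7.5; 0 -0.022 -0.025 -0.019 -0.45 1.7 7.5; 0 -0.024 -0.022 -0.02 -0.45 1.7 7.5; 0 -0.026 -0.018 -0.021 -0.45 1.7 7.5; 0 0.010 0.015 -0.037 0 0.8 0; 0 0.011 0.015 -0.037 0 0.8 0; 0 0.011 0.015 -0.037 0 0.8 0; 0 0.012 0.015 -0.037 0 0.8 0; 0 0.012 0.015 -0.037 0 0.8 0; 0 0.013 0.015 -0.036 0 0.8 0; 0 0 0 0 0 0 0"

```text
time: 6.28
ee_pos: [0.4982, -0.048, 0.1602]
tcp_rot: [0.707, -0.707, 0.004, -0.002]
force: [-0.5, 0.7, -0.7]
grip_width: 0.0116
```

Run:
```python
from h import *;from station import r
s=r.read_state();print(s["ee_pos"],s["grip_width"],s["force"].round(1),s["qpos"].round(2));plan(s["ee_pos"],rot(s["tcp_rot"]),[((.501,-.047,.06),down(90),5,0),((.501,-.047,.039),down(90),4,0)])
c=wrist(r,"w2");P=wcloud(c);L=(P-c["p"])@c["R"]
H,S,V=cv2.split(cv2.cvtColor(c["pixels"],cv2.COLOR_RGB2HSV))
m=((H<8)|(H>172))&(S>140)&(V>50)&(c["depth"]>.03)&(np.linalg.norm(L,axis=-1)<.06);print(m.sum(),np.percentile(L[m],[2,50,98],axis=0).round(4).tolist())
```

```text
[ 0.49821241 -0.04795192  0.16018894] 0.011608964610401031 [-0.5  0.7 -0.7] [-0.34  0.04  1.88 -0.    1.23 -1.9 ]
5 x [0 0.0006 0.02 0.0002 -0.01 -0.1 -0.03]
4 x [0 0 0.0052 0 0 0 0]
4977 [[-0.0301, -0.0094, -0.0263], [-0.0137, 0.0207, 0.0005], [0.0183, 0.0228, 0.0273]]
```

Call:
apply_moves --motion "0 0.0006 0.022 0 0 0 0; 0 0.0006 0.022 0 0 0 0; 0 0.0006 0.022 0 0 0 0; 0 0.0006 0.022 0 0 0 0; 0 0.0006 0.016 0 0 0 0; 0 0 0.01 0 0 0 0; 0 0 0.004 0 0 0 0; 0 0 0.002 0 0 0 0; 0 0 0.002 0 0 0 0; 0 0 0 0 0 0 0"

```text
time: 7.58
ee_pos: [0.5016, -0.0464, 0.0391]
tcp_rot: [0.707, -0.707, 0.002, -0.002]
force: [-0.7, -0.0, -0.5]
grip_width: 0.0119
```

Call:
apply_moves --motion "0 0 0.001 0 0 0 0; 0 0 0.001 0 0 0 0; 0 0 0 0 0 0 0"

```text
time: 7.95
ee_pos: [0.5016, -0.0463, 0.0371]
tcp_rot: [0.707, -0.707, 0.002, -0.002]
force: [-0.0, 1.0, 1.1]
grip_width: 0.0113
```

Call:
apply_moves --motion "0.03 0 0 0 0 0 0; 0.03 0 0 0 0 0 0; 0.03 0 0 0 0 0 0; 0.03 0 0 0 0 0 0; 0.03 0 -0.01 0 0 0 0; 0.03 0 -0.03 0 0 0 0; 0.04 0 -0.04 0 0 0 0; 0.05 0 -0.05 0 0 0 0; 0.05 0 -0.03 0 0 0 0; 0.05 0 0 0 0 0 0"

```text
time: 9.2
ee_pos: [0.5034, -0.047, 0.2004]
tcp_rot: [-0.706, 0.708, -0.0, 0.004]
force: [-0.4, 0.4, -0.0]
grip_width: 0.0499
```

Run:
```python
from h import *;from station import r
c=wrist(r,"w3");P=wcloud(c);H,S,V=cv2.split(cv2.cvtColor(c["pixels"],cv2.COLOR_RGB2HSV))
m=((H<8)|(H>172))&(S>140)&(V>50)&(c["depth"]>.03)&(abs(P[...,0]-.5)<.07)&(abs(P[...,1]+.047)<.08)
print("cap",m.sum(),rect(P[m]),np.percentile(P[m][:,2],[2,50,98]))
s=r.read_state();print(s["ee_pos"]);plan(s["ee_pos"],rot(s["tcp_rot"]),[((.46,-.2,.26),down(35),5,.05),((.53,-.3295,.22),down(-20.8),6,.05)])
```

```text
cap 1561 (array([499.8, -45.3]), array([57.1, 57.9]), 67.4) [0.0140957  0.0159967  0.04650437]
[ 0.50213164 -0.04653938  0.19797881]
0.05 -0.0082 -0.0124 -0.0307 -0 10.9 0.02; 0.05 -0.0022 -0.0124 -0.0318 -0 10.9 0.02; 0.05 0.0038 -0.0124 -0.0316 -0 10.9 0.02; 0.05 0.0097 -0.0124 -0.0303 -0 10.9 0.02; 0.05 0.0153 -0.0124 -0.0279 -0 10.9 0.02
0.05 0.0244 0.0067 -0.0028 0 9.3 0; 0.05 0.0245 0.0067 0.0012 0 9.3 0; 0.05 0.024 0.0067 0.0051 0 9.3 0; 0.05 0.0229 0.0067 0.0089 0 9.3 0; 0.05 0.0211 0.0067 0.0125 0 9.3 0; 0.05 0.0188 0.0067 0.0157 0 9.3 0
```

The cap lies flat in the tray: disc top at z = 15 mm, centre (0.500, -0.045). Next, the cartridge.

Call:
apply_moves --motion "0.05 -0.008 -0.0124 -0.031 0 10.7 0; 0.05 -0.002 -0.0124 -0.032 0 10.7 0; 0.05 0.004 -0.0124 -0.032 0 10.7 0; 0.05 0.01 -0.0124 -0.03 0 10.7 0; 0.05 0.015 -0.0124 -0.028 0 10.7 0; 0.05 0.0244 0.0067 -0.003 0 9.5 0; 0.05 0.0245 0.0067 0.001 0 9.5 0; 0.05 0.024 0.0067 0.005 0 9.5 0; 0.05 0.023 0.0067 0.009 0 9.5 0; 0.05 0.021 0.0067 0.0125 0 9.5 0; 0.05 0.019 0.0067 0.0157 0 9.5 0; 0.05 0 0 0 0 0 0; 0.05 0 0 0 0 0 0"

```text
time: 10.88
ee_pos: [0.5319, -0.329, 0.2174]
tcp_rot: [0.402, -0.402, 0.583, -0.581]
force: [-0.3, 0.0, 0.6]
grip_width: 0.05
```

Run:
```python
from h import *;from station import r
c=wrist(r,"w4");P=wcloud(c);H,S,V=cv2.split(cv2.cvtColor(c["pixels"],cv2.COLOR_RGB2HSV));d=c["depth"]>.03
n=(np.hypot(P[...,0]-.53,P[...,1]+.329)<.05)&d
k=P[n&(H>100)&(H<130)&(S>100)&(abs(P[...,2]-.082)<.005)];print("handle",len(k),rect(k),np.median(k[:,2]))
b=P[n&(abs(P[...,2]-.05)<.004)];print("body",len(b),rect(b),np.median(b[:,2]))
s=r.read_state();print(s["ee_pos"]);
cc=np.array(rect(k)[0])/1000;a=rect(k)
print(a);plan(s["ee_pos"],rot(s["tcp_rot"]),[((*cc,.13),down(-20.8),5,.05),((*cc,.0725),down(-20.8),4,.05)])
```

```text
handle 697 (array([ 530.1, -329.3]), array([53.6, 12.7]), 67.5) 0.08256065574856053
body 1683 (array([ 530.5, -328.9]), array([58.7, 62.2]), 69.5) 0.05052854127274434
[ 0.53205663 -0.3290364   0.21803234]
(array([ 530.1, -329.3]), array([53.6, 12.7]), 67.5)
5 x [0.05 0.0002 0.0176 -0.0003 0.02 0.02 -0.01]
4 x [0.05 0 0.0144 0 0 0 0]
```

View pics/w4.png

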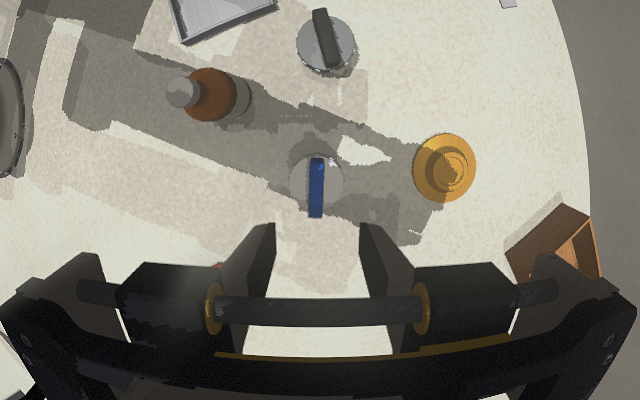

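The wrist picture shows the fresh cartridge's blue handle at (316,187), between the fingers. The spent one at (327,40), the bottle at (210,95) and the flange at (445,168) are all clear. I descend and grip.

Call:
apply_moves --motion "0.05 0 0.025 -0.001 0 1 0; 0.05 0.0005 0.03 -0.0005 0 0 0; 0.05 0 0.03 0 0 0 0; 0.05 0 0.03 0 0 0 0; 0.05 0 0.02 0 0 0 0; 0.05 0 0.01 0 0 0 0; 0.05 0 0 0 0 0 0; 0 0 0 0 0 0 0; 0 0 0 0 0 0 0; 0 0 0 0 0 0 0; 0 0 0 0 0 0 0; 0 0 0 0 0 0 0; 0 0 0 0 0 0 0"

```text
time: 12.55
ee_pos: [0.5308, -0.3299, 0.0738]
tcp_rot: [0.396, -0.396, 0.586, -0.585]
force: [-0.4, 0.5, 2.4]
grip_width: 0.014
```

Run:
```python
from h import *;from station import r
s=r.read_state();print(s["ee_pos"],s["grip_width"],s["force"],rot(s["tcp_rot"]).round(3).tolist());p=s["ee_pos"];Rm=rot(s["tcp_rot"])
plan(p,Rm,[(p+[0,0,.2],Rm,5,0),((.44,-.12,.30),down(45),7,0),((.45,.20,.30),down(101.8),8,0),(M+Z*.14,sock(),5,0)])
```

```text
[ 0.53083303 -0.3299428   0.07377686] 0.013990289675043984 [-0.38112272  0.50929579  2.4102497 ] [[-0.372, -0.001, 0.928], [-0.928, 0.0, -0.372], [0.0, -1.0, -0.001]]
5 x [0 0 -0.04 -0 0 0 0]
0 -0.023 -0.0037 -0.0232 0.01 -9.55 -0; 0 -0.0265 -0.0037 -0.0191 0.01 -9.55 -0; 0 -0.0293 -0.0037 -0.0144 0.01 -9.55 -0; 0 -0.0313 -0.0037 -0.0093 0.01 -9.55 -0; 0 -0.0324 -0.0037 -0.004 0.01 -9.55 -0; 0 -0.0326 -0.0037 0.0014 0.01 -9.55 -0; 0 -0.032 -0.0037 0.0068 0.01 -9.55 -0
0 -0.0274 0 0.0292 0 -7.1 0; 0 -0.0236 0 0.0323 0 -7.1 0; 0 -0.0194 0 0.035 0 -7.1 0; 0 -0.0149 0 0.0371 0 -7.1 0; 0 -0.0102 0 0.0387 0 -7.1 0; 0 -0.0054 0 0.0397 0 -7.1 0; 0 -0.0004 0 0.04 0 -7.1 0; 0 0.0045 0 0.0398 0 -7.1 0
0 0.0118 0.0124 0.0098 -0 -0 -6; 0 0.0104 0.0135 0.0098 -0 -0 -6; 0 0.0089 0.0145 0.0098 -0 -0 -6; 0 0.0074 0.0154 0.0098 -0 -0 -6; 0 0.0057 0.0161 0.0098 -0 -0 -6
```

Call:
apply_moves --motion "0 0 -0.03 0 0 0 0; 0 0 -0.05 0 0 0 0; 0 0 -0.06 0 0 0 0; 0 0 -0.06 0 0 0 0; 0 -0.023 -0.004 -0.023 0 -9.5 0; 0 -0.0265 -0.004 -0.019 0 -9.5 0; 0 -0.029 -0.004 -0.0144 0 -9.5 0; 0 -0.031 -0.004 -0.009 0 -9.5 0; 0 -0.032 -0.004 -0.004 0 -9.5 0; 0 -0.0325 -0.004 0.0014 0 -9.5 0; 0 -0.032 -0.004 0.007 0 -9.5 0; 0 0 0 0 0 0 0"

```text
time: 14.05
ee_pos: [0.4411, -0.1195, 0.3016]
tcp_rot: [0.653, -0.653, 0.272, -0.272]
force: [-0.1, 0.5, -2.6]
grip_width: 0.0138
```

Call:
apply_moves --motion "0 -0.0274 0 0.029 0 -7.1 0; 0 -0.0236 0 0.032 0 -7.1 0; 0 -0.0194 0 0.035 0 -7.1 0; 0 -0.015 0 0.037 0 -7.1 0; 0 -0.01 0 0.0387 0 -7.1 0; 0 -0.0054 0 0.04 0 -7.1 0; 0 -0.0004 0 0.04 0 -7.1 0; 0 0.0045 0 0.04 0 -7.1 0; 0 0.0118 0.0124 0.0098 0 0 -6; 0 0.0104 0.0135 0.0098 0 0 -6; 0 0.009 0.0145 0.0098 0 0 -6; 0 0.0074 0.0154 0.0098 0 0 -6; 0 0.0057 0.016 0.0098 0 0 -6; 0 0 0 0 0 0 0; 0 0 0 0 0 0 0"

```text
time: 15.92
ee_pos: [0.5017, 0.2583, 0.2406]
tcp_rot: [0.698, -0.662, -0.249, -0.114]
force: [0.2, 0.3, -2.2]
grip_width: 0.0136
```

Run:
```python
from h import *;from station import r
s=r.read_state();print(s["time"],s["ee_pos"],s["grip_width"],s["force"],s["qpos"].round(2))
c=wrist(r,"w5");P=wcloud(c);L=(P-c["p"])@c["R"];H,S,V=cv2.split(cv2.cvtColor(c["pixels"],cv2.COLOR_RGB2HSV));d=c["depth"]>.03
B=np.stack([X,Y,Z],1);print("tool in socket",((c["p"]-M)@B).round(4),(B.T@c["R"]).round(3).tolist())
# cartridge features in tool frame
k=L[d&(H>100)&(H<130)&(S>100)&(np.linalg.norm(L,axis=-1)<.06)];print("handle",len(k),np.percentile(k,[2,50,98],axis=0).round(4).tolist())
b=L[d&(S<60)&(V>100)&(np.hypot(L[...,0],L[...,2])<.04)&(L[...,1]>.015)&(L[...,1]<.08)];print("body",len(b),np.percentile(b,[1,50,99],axis=0).round(4).tolist(),np.histogram(b[:,1],bins=np.arange(.015,.081,.006)))
f=b[b[:,1]<.028];print("bodytop",rect(f[:,[0,2]]), np.linalg.lstsq(np.c_[f[:,[0,2]],np.ones(len(f))],f[:,1],rcond=None)[0].round(3))
h=k[k[:,1]<np.percentile(k[:,1],5)+.004];print("htop",rect(h[:,[0,2]]))
```

```text
15.925 [0.50172857 0.25830157 0.24057491] 0.013573807618465564 [ 0.17021844  0.29139276 -2.20398217] [ 0.28 -0.23  2.04 -0.06  0.81 -1.46]
tool in socket [ 0.0044 -0.0027  0.1401] [[1.0, -0.002, 0.006], [-0.006, -0.003, 1.0], [-0.002, -1.0, -0.003]]
handle 2357 [[-0.0259, -0.0096, -0.0062], [-0.0025, -0.0083, 0.0004], [0.0247, -0.003, 0.007]]
body 1249 [[-0.0243, 0.0222, -0.0297], [-0.0092, 0.0236, -0.015], [0.0072, 0.0444, 0.0306]] (array([   1, 1153,   63,    7,   14,   11,    0,    0,    0,    0]), array([0.015, 0.021, 0.027, 0.033, 0.039, 0.045, 0.051, 0.057, 0.063,
       0.069, 0.075]))
bodytop (array([-7.9,  0.3]), array([62.1, 36.1]), 89.9) [ 0.001 -0.001  0.024]
htop (array([-0.2,  0.3]), array([52.7, 14.1]), 0.3)
```

View pics/w5.png

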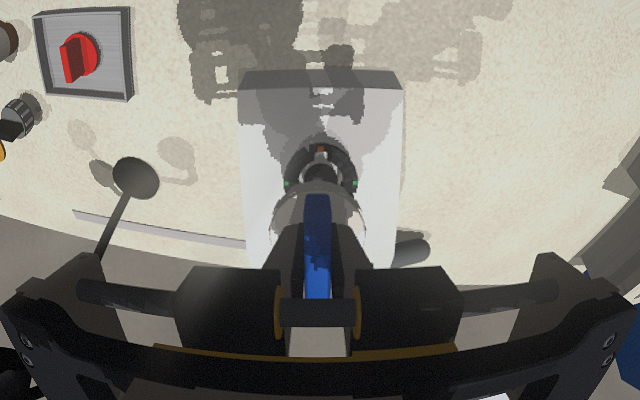

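The wrist picture shows the cartridge held squarely with its handle at (318,245), the socket open below it, green marks at (286,183) and (355,183), the orange mark at (320,148), and the cap in the tray at (78,55). I take the socket centre from the marks and the rim.

Run:
```python
from h import *;from station import r
c=wrist(r,"w6");P=wcloud(c);B=np.stack([X,Y,Z],1);Q=(P-M)@B;H,S,V=cv2.split(cv2.cvtColor(c["pixels"],cv2.COLOR_RGB2HSV));d=c["depth"]>.03
near=d&(np.hypot(Q[...,0],Q[...,1])<.045)&(abs(Q[...,2])<.01)
g=Q[near&(H>45)&(H<85)&(S>100)]
for sg in(-1,1):
    k=g[g[:,1]*sg>0];print("green",len(k),k.mean(0).round(4) if len(k) else"")
o=Q[near&(H<16)&(S>130)];print("orange",len(o),o.mean(0).round(4),rect(o))
k=Q[near&(V<90)&(abs(Q[...,2])<.004)];print("rim",len(k),np.percentile(k,[1,50,99],axis=0).round(4).tolist())
hull=cv2.convexHull((k[:,:2]*1000).astype(np.float32))[:,0];A=np.c_[2*hull,np.ones(len(hull))];hh=hull[(hull[:,0]>-5)]
A=np.c_[2*hh,np.ones(len(hh))];x=np.linalg.lstsq(A,(hh**2).sum(1),rcond=None)[0];print("circle",x[:2],np.sqrt(x[2]+x[0]**2+x[1]**2))
w=Q[d&(S<40)&(V>90)&(abs(Q[...,1])<.08)&(Q[...,2]<-.015)&(Q[...,2]>-.035)];print("slope fit",np.linalg.lstsq(np.c_[w[:,:2],np.ones(len(w))],w[:,2],rcond=None)[0].round(4))
```

```text
green 8 [-0.0001 -0.0327  0.0018]
green 16 [0.     0.0335 0.0014]
orange 23 [-0.033   0.0003  0.0017] (array([-33.1,   0.2]), array([5.7, 3. ]), 89.3)
rim 1336 [[-0.0358, -0.0337, -0.0035], [-0.0172, 0.0077, 0.0007], [0.0097, 0.0341, 0.0025]]
circle [-0.40809643  0.06320779] 35.18513532775135
slope fit [ 0.0233 -0.0028 -0.0233]
```

Call:
apply_moves --motion "0 -0.002 0.015 0.0014 0 0.2 0; 0 -0.002 0.02 0.0014 0 0.1 0; 0 0 0.02 0 0 0 0; 0 0 0 0 0 0 0; 0 0 0 0 0 0 0"

```text
time: 16.65
ee_pos: [0.5244, 0.2663, 0.1907]
tcp_rot: [0.699, -0.661, -0.248, -0.116]
force: [0.2, 0.2, -2.4]
grip_width: 0.0139
```

```bash
cat > st.py <<'E'
from h import *;from station import r
s=r.read_state();B=np.stack([X,Y,Z],1);Rm=rot(s["tcp_rot"])
print(s["time"],"tcp in socket mm",((s["ee_pos"]-M)@B*1000).round(2),"F sock",(B.T@s["force"]).round(1),"T",s["wrist_torque"].round(2),"grip",round(s["grip_width"],4),"dR",(np.degrees(R.from_matrix(sock().T@Rm).as_rotvec())).round(2),s["qpos"].round(2))
E
python3 st.py
```

```text
16.65 tcp in socket mm [ 0.1   0.48 85.06] F sock [-0.9  0.2 -2.2] T [-0.03  0.3   0.04] grip 0.0139 dR [-0.15  0.62  0.02] [ 0.29 -0.11  2.04 -0.07  0.69 -1.44]
```

Call:
apply_moves --motion "0 0 0.006 -0.0003 0 -0.6 0; 0 0 0.006 0 0 0 0; 0 0 0.006 0 0 0 0; 0 0 0.003 0 0 0 0; 0 0 0 0 0 0 0"

```text
time: 17.27
ee_pos: [0.5344, 0.2681, 0.172]
tcp_rot: [0.697, -0.662, -0.252, -0.112]
force: [-1.8, -0.4, 0.1]
grip_width: 0.0138
```

```bash
python3 st.py
```

```text
17.275 tcp in socket mm [-0.44  0.19 63.8 ] F sock [-1.6 -0.   1.1] T [-0.09  0.51 -0.08] grip 0.0138 dR [-0.15  0.    0.07] [ 0.28 -0.05  2.03 -0.07  0.65 -1.45]
```

Call:
apply_moves --motion "0 0.0005 0.003 0 0 0 0; 0 0 0.003 0 0 0 0; 0 0 0.0022 0 0 0 0; 0 0 0 0 0 0 0; 0 0 0 0 0 0 0"

```text
time: 17.9
ee_pos: [0.5386, 0.269, 0.1652]
tcp_rot: [0.697, -0.662, -0.252, -0.112]
force: [-5.4, -1.1, 1.7]
grip_width: 0.0141
```

```bash
python3 st.py
```

```text
17.9 tcp in socket mm [-5.00e-02  2.20e-01  5.57e+01] F sock [-3.9  0.   4.3] T [-0.21  0.94 -0.04] grip 0.0141 dR [-0.15  0.    0.08] [ 0.28 -0.03  2.02 -0.07  0.63 -1.45]
```

Spring force and depth agree (about 6.5 N, foot near -19 mm). I turn clockwise, which is positive about tool y.

Call:
apply_moves --motion "0 -0.0004 0 0 0 3 0; 0 0 0 0 0 6 0; 0 0 0 0 0 6 0; 0 0 0 0 0 6 0; 0 0 0 0 0 0 0"

```text
time: 18.52
ee_pos: [0.5388, 0.2693, 0.1657]
tcp_rot: [0.732, -0.63, -0.121, -0.231]
force: [-4.7, 0.0, 2.8]
grip_width: 0.014
```

```bash
python3 st.py
```

```text
18.525 tcp in socket mm [ 0.38  0.47 56.01] F sock [-2.6  1.   4.7] T [0.18 0.66 0.11] grip 0.014 dR [-0.11 20.95 -0.05] [ 0.28 -0.03  2.02 -0.07  0.63 -1.08]
```

Call:
apply_moves --motion "0 0 0.0004 0 0 8 0; 0 0 0 0 0 8 0; 0 0 0 0 0 8 0; 0 0 0 0 0 8 0; 0 0 0 0 0 8 0; 0 0 0 0 0 8 0; 0 0 0 0 0 8 0; 0 0 0 0 0 0 0; 0 0 0 0 0 0 0"

```text
time: 19.65
ee_pos: [0.5393, 0.2694, 0.1656]
tcp_rot: [0.703, -0.448, 0.236, -0.499]
force: [-3.9, 1.3, 3.6]
grip_width: 0.0136
```

```bash
python3 st.py
```

```text
19.65 tcp in socket mm [ 0.74  0.44 55.68] F sock [-1.3  2.   4.9] T [0.37 0.42 0.27] grip 0.0136 dR [-5.000e-02  7.684e+01 -1.400e-01] [ 0.28 -0.03  2.02 -0.07  0.63 -0.11]
```

Call:
apply_moves --motion "0 0 0 0 0 4 0; 0 0 0 0 0 4 0; 0 0 0 0 0 3 0; 0 0 0 0 0 2 0; 0 0 0 0 0 1 0; 0 0 0 0 0 0 0; 0 0 0 0 0 0 0"

```text
time: 20.52
ee_pos: [0.5386, 0.2689, 0.1648]
tcp_rot: [0.669, -0.384, 0.321, -0.55]
force: [-4.6, -0.6, 4.4]
grip_width: 0.014
```

```bash
python3 st.py
```

```text
20.525 tcp in socket mm [-0.33  0.17 55.39] F sock [-1.8  0.3  6.1] T [-0.01  0.68  0.22] grip 0.014 dR [-1.700e-01  9.093e+01 -8.000e-02] [ 0.28 -0.03  2.02 -0.07  0.63  0.14]
```

Call:
apply_moves --motion "0 0 0 0 0 1.5 0; 0 0 0 0 0 1.5 0; 0 0 0 0 0 0 0"

```text
time: 20.9
ee_pos: [0.5384, 0.2689, 0.1647]
tcp_rot: [0.66, -0.371, 0.337, -0.56]
force: [-6.7, 0.4, 3.9]
grip_width: 0.0139
```

```bash
python3 st.py; python3 -c "
from h import *;from station import r
print(r.read_state()['wrist_torque']@Z)"
```

```text
20.9 tcp in socket mm [-0.6   0.14 55.39] F sock [-3.7  1.8  6.6] T [-0.23  0.76  0.61] grip 0.0139 dR [-2.100e-01  9.383e+01 -8.000e-02] [ 0.28 -0.03  2.03 -0.07  0.63  0.19]
0.5674572690159451
```

Axial torque rose from 0.13 to 0.57 N·m, so the pins are at the stop. I ease the torque, let the spring lift the cartridge, open and retreat.

Call:
apply_moves --motion "0 0 -0.001 0 0 -1 0; 0 0 -0.001 0 0 -1 0; 0 0 0 0 0 0 0; 0.02 0 0 0 0 0 0; 0.035 0 0 0 0 0 0; 0.035 0 0 0 0 0 0; 0.035 0 0 0 0 0 0; 0.035 0 -0.01 0 0 0 0; 0.035 0 -0.02 0 0 0 0; 0.05 0 -0.03 0 0 0 0; 0.05 0 -0.03 0 0 0 0; 0.05 0 0 0 0 0 0; 0.05 0 0 0 0 0 0"

```text
time: 22.52
ee_pos: [0.4935, 0.2597, 0.2437]
tcp_rot: [0.665, -0.379, 0.327, -0.554]
force: [0.2, -0.4, 0.3]
grip_width: 0.0502
```

```bash
python3 st.py
python3 - <<'E'
from h import *;from station import r
c=wrist(r,"w7");P=wcloud(c);B=np.stack([X,Y,Z],1);Q=(P-M)@B;H,S,V=cv2.split(cv2.cvtColor(c["pixels"],cv2.COLOR_RGB2HSV));d=c["depth"]>.03
n=d&(np.hypot(Q[...,0],Q[...,1])<.045)
k=Q[n&(H>100)&(H<130)&(S>100)];t=np.median(k[k[:,2]>.05][:,2]);h=k[abs(k[:,2]-t)<.004];print("handle top z",t,rect(h))
b=Q[n&(S<60)&(abs(Q[...,2]-.0335)<.006)];print("body",len(b),rect(b),np.median(b[:,2]),"tilt",np.linalg.lstsq(np.c_[b[:,:2],np.ones(len(b))],b[:,2],rcond=None)[0].round(3))
t=r.read_camera("top");np.savez("top2",**t);P=cloud(t)
for nm,(x0,y0,x1,y1,z0,z1) in dict(spent=(365,165,405,202,.03,.1),bottle=(370,212,410,250,.1,.2)).items():
    p=P[y0:y1,x0:x1].reshape(-1,3);p=p[(p[:,2]>z0)&(p[:,2]<z1)];print(nm,len(p),p.mean(0).round(4) if len(p) else"")
cv2.imwrite("pics/end.png",np.hstack([cv2.resize(t["pixels"][80:330,130:500],(444,300)),c["pixels"][100:400,150:500]])[:,:,::-1])
E
```

```text
22.525 tcp in socket mm [ -0.66   0.36 146.74] F sock [ 0.2 -0.4  0.3] T [-0.15  0.14 -0.02] grip 0.0502 dR [-1.800e-01  9.201e+01 -6.000e-02] [ 0.29 -0.26  2.06 -0.06  0.82  0.15]
handle top z 0.06615140586183685 (array([-0.4, -0.2]), array([54.6, 13.3]), 88.4)
body 2392 (array([-0.1, -0.1]), array([59.7, 60.4]), 72.7) 0.034013169198812324 tilt [ 0.002 -0.015  0.034]
spent 478 [ 0.5896 -0.193   0.0593]
bottle 242 [ 0.4688 -0.2014  0.1249]
```

View pics/end.png

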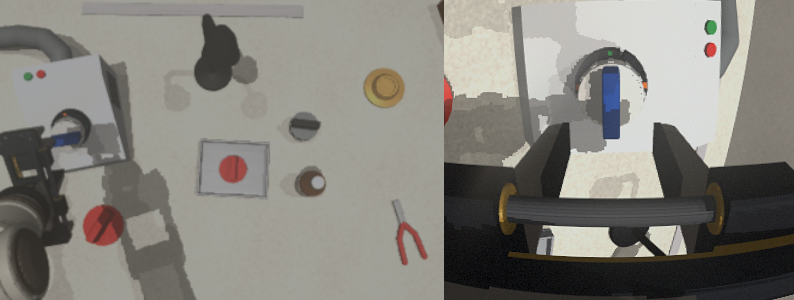

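The final picture shows the cap in the tray at (233,168), with the spent cartridge, bottle, flange and pliers in place. The cartridge is in the socket with its handle in line with the green mark at (610,53) in the wrist half. It is locked and the gripper is clear, so I hand in.

```bash
python3 -c "
from station import r
r.close_job();print(r.read_state()['time'])"
```

```text
the job is handed in; nothing more can be done
the job is handed in; nothing more can be done
```

I pulled the small red cap off the socket, lowered it onto the tray floor and let go. I then pushed the fresh cartridge in at the orange marks against the spring, turned it clockwise to the stop and released it. I handed the job in at about 22.5 s; it reports no verdict.

Last checks:

| Item | Measured | Required |
|---|---|---|
| Cartridge foot below the mouth | about 16–16.6 mm | 14.5–21.5 mm |
| Cartridge offset from the socket axis | under 0.5 mm | within 4 mm |
| Handle from the green marks | about 1.6° | within 0.2 rad (11.5°) |
| Cartridge tilt, from the body-top fit | about 0.015 rad | below 0.1 rad |

- **Stop:** the axial torque rose from 0.13 to 0.57 N·m as the pins met it, and the cartridge stayed put when let go.
- **Cap:** it lay flat within about 2 mm of the tray centre when measured right after release, and the last picture shows it still there.
- **Other things:** the spent cartridge and the bottle are within 1 mm of their starting places. I checked the flange and pliers only by eye in the last picture, and they look unmoved.
- **Disagreement:** the marks placed the mouth about 1 mm higher along its axis than my first estimate, well within the limits.

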